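# Index the blue throw-off to the yellow mark

## Robot

A 6-joint arm with a two-finger parallel gripper is mounted at the origin on the work surface. World frame = base frame: x ahead of the robot, y to its left, z up, the work surface at z = 0. Lengths are in m, angles in degrees, forces in N, time in s.
With the tool pointing down it reaches from about 0.25 to 0.725 m from the base axis. Payload 9.7 kg.
Tool frame: the origin (TCP) lies on the centre line of the jaws, within the pads' length; the fingertips stand 22 mm ahead of it and the grasp point (between the pads) lies 3 mm ahead of it; z points along the fingers, y is the direction in which the jaws open and shut (so a half turn about z gives the same grasp; the last joint's range is limited). The gripper opens to 85 mm and grips with 20 to 120 N. Pads are 22 mm wide; open, the fingers measure 114 mm over their backs; the gripper's body (76 mm by 85 mm) begins 54 mm behind the grasp point. The pads swing forward as they close: fully open they stand 13 mm farther back than shut.
Start: joints at [76.891, 4.979, 10.078, 95.1, 0, 90], TCP at [0.125, 0.536, 0.253] pointing down, gripper open.
Joint ranges: [-179.16, 179.16], [-48.56, 103.87], [-65.8, 70.77], [-126.05, 130.52], [-82.76, 87.17], [-180, 180]. Speed limits (degrees/s): [127.2, 127.2, 147.25, 180, 180, 180].

## Interface

Orientations are given as [roll, pitch, yaw] about the fixed x, y, z axes, in that order (R = Rz(yaw) Ry(pitch) Rx(roll)).
In Python, from workcell import get_obs, camera, camera_params, job_done gives the robot as it stands.
- The arm moves only by the tool servo_tool, never from a script. Its argument "steps" is a list of rows, each an object of numbers: "x", "y", "z": the shift along the world's x, y, z in mm; "yaw": the turn about the world's z in degrees. A call has 1 to 12 rows; each row is the pose to reach, as a shift and turn from the pose measured when the call began; what a row does not reach only later rows make up. A row lasts 1/8 s, in which the tool goes at most 62.5 mm and 10.7 degrees, less where a joint would pass 70% of its speed; a pose out of reach is approached as far as the arm can. A call with a gripper value outside its range is refused whole. "grip" is the finger opening in mm, from 0 to 85.4, set as the call begins (left out, the last holds). The fingers move at their own pace and stop on an object; "grip_force" is the grip in N (left out, the last holds). Time passes only in rows, so rows that repeat a pose let the fingers close. It gives the time, the measured TCP pose, the force and the opening at its end, in the units of the state.
- get_obs(): the state, without advancing time (a new reading comes with each control period).
- camera(name): name is "scene" or "top" or "wrist"; returns (picture, depth): 480x640x3 uint8, red, green, blue; 480x640 float32, m along the optical axis (not along the pixel's ray), 0 where there is no reading.
- camera_params(name): a dict with "intrinsics" (3x3 intrinsics, pixels), "rvec" (rotation vector, rad) and "tvec" (3), from world to camera coordinates, as OpenCV has them; the wrist camera has in their place "hand_eye" (4x4, takes a point from camera to tool coordinates, whose origin is the TCP and whose axes are the flange's). Camera axes: x right, y down, z forward; pixel columns grow to the right and rows downward; lengths in m; the calibration is good to about 2 mm. A picture is of the moment at which its call begins: read the wrist's pose just before it. camera_params takes no time and is no camera call.
- job_done(): hands the job in, once; it reports no verdict.
The state is a dict: "time": time; "q": joint angles; "qd": joint speeds; "joint_efforts": joint torques, N m; "ee_pos": TCP position; "tcp_rot": TCP orientation; "wrist_force": force on the tool from outside, world axes, zero at the start; "torque": the same for the moment, N m; "opening": finger opening in m.
Only numpy, scipy, OpenCV 4.12 (cv2) and the standard library are available. Lean on these libraries where they do the work, as an engineer would, in place of code of your own. Each camera call takes 0.05 s, during which the arm holds its last target.

## Task

Turn the black parts turntable, by pushing one of its upright pins round, until the blue snare throw-off on it points at the yellow index mark (not the black one), then let go and leave it standing there. Leave the loose nickel lug and the white gasket ring on the counter where they are.

Things in the scene. Friction and masses are not known exactly. Their poses are not given: they have to be found in the camera images.
- turntable: Black disc, 300 mm wide, top 45 mm above the counter; origin on its vertical axis, 35 mm above the counter. Turns freely both ways (1 N at a pin), stays where left. Its x axis runs out through the blue throw-off; lugs at +y and -y, claw hook at -x, all fixed, 30-100 mm out, up to 36 mm high. Beyond each part an upright 16 mm steel pin stands 130 mm from the axis, top 95 mm above the counter.
- yellow_mark: Fixed index mark: round post, 34 mm wide, 50 mm high, with a yellow cap, standing on the counter just outside the disc's rim (its centre 175 to 200 mm from the turntable's axis). Origin: centre of its underside. A like post with a black cap stands across the turntable; either may be left or right.
- loose_lug: Bystander: loose nickel bridge lug, 64 x 22 x 24 mm, long along its x, lying on the counter left of the turntable. The origin is the centre of its underside.
- gasket_ring: Bystander: loose white plastic ring, 60 mm outside, 40 mm inside, 6 mm high, lying flat on the counter left of the turntable. The origin is the centre of its underside.
Not all that is in view belongs to the job. What is shaped like the yellow_mark but pink or red is not meant.

How it is judged:
By the outcome, as a careful person would: the job done as asked, in the order asked, and still so for the second after the job is handed in, with the robot touching nothing.
It also fails if it takes over 32 s, if anything falls off the work surface, if the arm or the gripper's body presses on something with over 40 N, if the wrist force passes 120 N, or if a joint passes its speed limit or range.

## Working session

There is one attempt and no reset: what is moved stays moved. The work goes in short steps, Python scripts to look and compute and a tool call to move; the robot and the scene stay as the last step left them, time stands still between calls to the robot, and variables do not carry over. Pictures are saved under pics/ and viewed, and the job is handed in when it is done.

Besides the shell and the picture viewer there is one more tool, called by a JSON object that holds its "name" and its "arguments". servo_tool: Moves the arm, as the interface text tells. Its arguments: {"type":"object","properties":{"steps":{"type":"array"},"grip":{"type":"number"},"grip_force":{"type":"number"}},"required":["steps"]}

```bash
mkdir -p pics; ls; cat > h.py <<'E'
import numpy as np, cv2
from workcell import get_obs, camera, camera_params, job_done
def snap(name,fn):
    p,d=camera(name); cv2.imwrite('pics/'+fn+'.png',p[:,:,::-1]); np.savez(''+fn+'.npz',p=p,d=d); return p,d
def ray(name,uv,z):
    c=camera_params(name); K=np.array(c['intrinsics']);R=cv2.Rodrigues(np.array(c['rvec'],float))[0];t=np.array(c['tvec'],float).ravel()
    C=-R.T@t; v=R.T@np.linalg.inv(K)@np.array([uv[0],uv[1],1.]); return C+v*(z-C[2])/v[2]
E
python3 - <<'E'
from h import *
o=get_obs();print(o)
snap('top','top0');snap('scene','scene0')
E
```

```text
pics
{'time': 0.0, 'q': array([7.68922596e+01, 5.00963923e+00, 1.00339945e+01, 9.51013563e+01,
       3.29620065e-04, 8.99978425e+01]), 'qd': array([ 0.02320929, -0.01480169, -0.10997696, -0.0460386 ,  0.0012607 ,
       -0.0137243 ]), 'joint_efforts': array([-2.02882962e-03, -5.20390463e+01,  4.64801931e+01,  1.63110526e-02,
       -2.15892840e-05,  3.09223090e-06]), 'ee_pos': array([0.12467969, 0.53545804, 0.25259297]), 'tcp_rot': array([-1.79922999e+02, -3.32519246e-04,  1.66894417e+02]), 'wrist_force': array([-0.08068085, -0.56656714, -0.36252008]), 'torque': array([ 0.04973369, -0.00972319, -0.01461499]), 'opening': 0.08565735656448142}
```

View pics/top0.png

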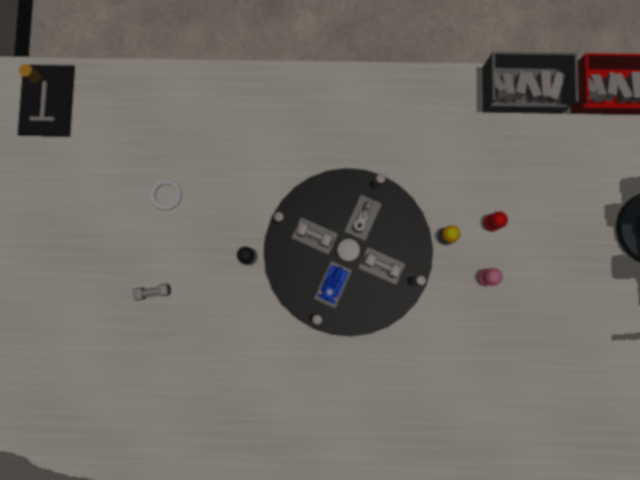

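View pics/scene0.png

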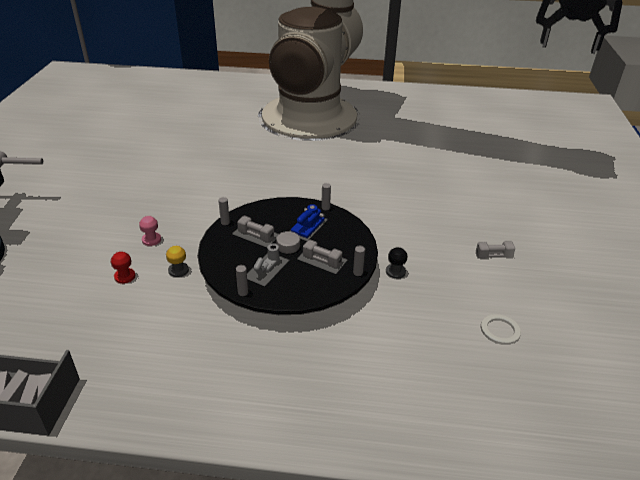

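The top view shows the disc centred near (348,252), the blue throw-off at (333,284), the yellow post at (451,233) and the black one at (246,255). The pins are at (380,179), (279,216), (420,280) and (316,320). The lug and ring are well to the left.

```bash
cat > m.py <<'E'
from h import *
import sys
def measure(fn,verbose=True):
    z=np.load(fn+'.npz');p=z['p'];hsv=cv2.cvtColor(p,cv2.COLOR_RGB2HSV)
    def cen(mask,roi=None,big=True):
        n,l,s,c=cv2.connectedComponentsWithStats(mask.astype(np.uint8),connectivity=8)
        i=1+np.argmax(s[1:,4]); return c[i],s[i]
    H,S,V=[hsv[...,i].astype(int) for i in range(3)]
    y=(H>22)&(H<34)&(S>150)&(V>80); y[:,:200]=0
    yc,ys=cen(y); 
    b=(H>105)&(H<130)&(S>150)&(V>60); bc,bs=cen(cv2.morphologyEx(b.astype(np.uint8),cv2.MORPH_CLOSE,np.ones((5,5))))
    dark=((V<75)).astype(np.uint8); dark=cv2.morphologyEx(dark,cv2.MORPH_OPEN,np.ones((9,9)))
    cs,_=cv2.findContours(dark[:,:],cv2.RETR_EXTERNAL,cv2.CHAIN_APPROX_NONE)
    c=max((c for c in cs if 100<c[:,0,0].mean()<550),key=cv2.contourArea)
    e=cv2.fitEllipse(cv2.convexHull(c))
    print('ellipse',e,'yel',yc,ys,'blue',bc,bs)
    C=ray('top',e[0],.045);Y=ray('top',yc,.04);B=ray('top',bc,.06)
    print('C',C,'Y',Y,'B',B)
    pins=[]
    g=((S<50)&(V>115)).astype(np.uint8)
    m=np.zeros_like(g);cv2.circle(m,(int(e[0][0]),int(e[0][1])),int(e[1][0]/2-1),1,-1)
    n,l,s,cc=cv2.connectedComponentsWithStats(g*m)
    for i in range(1,n):
        P=ray('top',cc[i],.095); r=np.hypot(*(P-C)[:2])
        if 30<s[i,4]<200 and .11<r<.15: pins.append(P); print('pin',cc[i],s[i,4],P,r,np.degrees(np.arctan2(*(P-C)[1::-1])))
    print('yaw yellow',np.degrees(np.arctan2(*(Y-C)[1::-1])),np.hypot(*(Y-C)[:2]),'blue',np.degrees(np.arctan2(*(B-C)[1::-1])))
if __name__=='__main__': measure(sys.argv[1])
E
python3 m.py top0; python3 -c "
from h import *
print(camera_params('top'))
p=np.load('top0.npz')['p'];cv2.imwrite('pics/crop.png',cv2.resize(p[150:350,230:500,::-1],None,fx=2.9,fy=2.9,interpolation=2))"
```

```text
ellipse ((347.687744140625, 251.82725524902344), (166.8751220703125, 168.4241485595703), 91.47820281982422) yel [452.576 232.696] [447 227  12  13 125] blue [333.04701627 282.95298373] [319 266  29  37 553]
C [0.57646597 0.0358003  0.045     ] Y [ 0.61500596 -0.14949299  0.04      ] B [0.52073019 0.06061983 0.06      ]
pin [420.66666667 279.93939394] 33 [ 0.52824063 -0.08333314  0.095     ] 0.12852416136439138 -112.03815315749425
yaw yellow -78.2503159110737 0.18925891486714605 blue 155.99626232398123
{'intrinsics': array([[492.967461  ,   0.        , 317.88500589],
       [  0.        , 492.967461  , 250.77207152],
       [  0.        ,   0.        ,   1.        ]]), 'rvec': array([ 2.19119744, -2.14191849,  0.07220056]), 'tvec': array([0.07564367, 0.58069621, 0.86351304])}
```

View pics/crop.png

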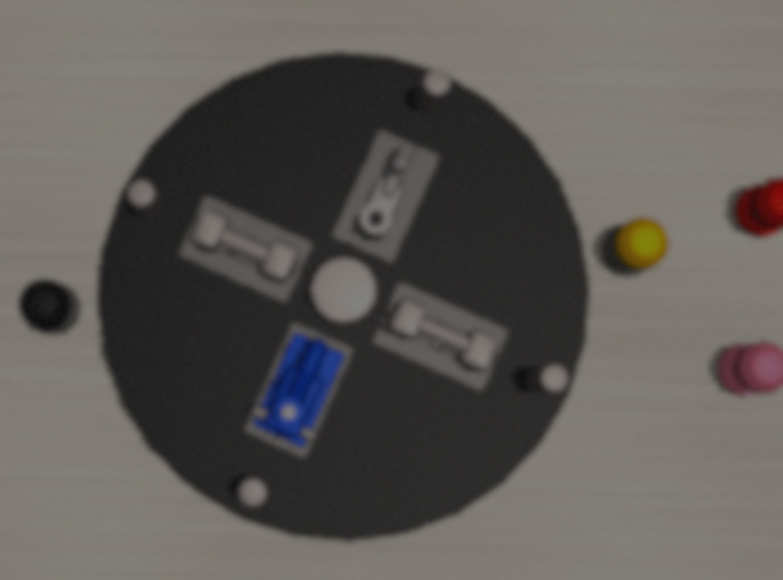

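```bash
cat > pins.py <<'E'
from h import *
import sys
# refine pin tops by brightness-weighted centroid near guess; args: file then u,v pairs
def refine(p,uv,cam='top'):
    g=cv2.cvtColor(p,cv2.COLOR_RGB2GRAY).astype(float);u,v=int(round(uv[0])),int(round(uv[1]))
    r=8;w=g[v-r:v+r+1,u-r:u+r+1];m=(w>95).astype(np.uint8)
    n,l,s,c=cv2.connectedComponentsWithStats(m);k=min(range(1,n),key=lambda i:np.hypot(*(c[i]-r)))
    return c[k]+[u-r,v-r],s[k]
p=np.load(sys.argv[1]+'.npz')['p'];a=list(map(float,sys.argv[2:]))
P=[]
for i in range(0,len(a),2):
    c,s=refine(p,a[i:i+2]);q=ray('top',c,.095);P.append(q[:2]);print(c.round(1),s,q.round(4))
P=np.array(P)
# order: blue(+x), +y, -x, -y
c=P.mean(0);print('centre from pins',c, np.hypot(*(P-c).T))
v=(P[0]-P[2])+[ (P[1]-P[3])[1], -(P[1]-P[3])[0]]
th=np.degrees(np.arctan2(v[1],v[0]));print('table yaw',th, 'A-D',np.degrees(np.arctan2(*(P[0]-P[2])[::-1])))
for q in P: print(np.degrees(np.arctan2(*(q-c)[::-1])))
E
python3 pins.py top0 316.9 319.7 420.7 280 380.3 179 278.6 216.9
python3 - <<'E'
from h import *
def P(n):
    c=camera_params(n);R=cv2.Rodrigues(np.array(c['rvec'],float))[0];return np.array(c['intrinsics'])@np.c_[R,np.array(c['tvec']).ravel()]
def cen(fn,box):
    p=np.load(fn+'.npz')['p'];h=cv2.cvtColor(p,cv2.COLOR_RGB2HSV).astype(int);m=((h[...,0]>18)&(h[...,0]<36)&(h[...,1]>120)&(h[...,2]>50));k=np.zeros_like(m);k[box[1]:box[3],box[0]:box[2]]=1
    v,u=np.nonzero(m&k);return np.array([(u.min()+u.max())/2,(v.min()+v.max())/2]),(u.min(),u.max(),v.min(),v.max())
a,ba=cen('top0',(430,215,470,250));b,bb=cen('scene0',(155,235,200,270));print(a,ba,b,bb)
X=cv2.triangulatePoints(P('top'),P('scene'),a,b).ravel();print(X[:3]/X[3])
# disc-centre checks
z=np.load('top0.npz')
for uv in [(347,250)]:
    print(ray('top',uv,.055))
E
```

```text
[317.  319.3] [ 5  4  7  8 47] [0.4596 0.0862 0.095 ]
[420.9 280. ] [ 4  5  8  7 46] [ 0.5282 -0.0837  0.095 ]
[381.8 174.9] [  0   0  17  11 107] [ 0.7033 -0.0172  0.095 ]
[278.7 216.1] [ 5  4  7  7 39] [0.6298 0.1544 0.095 ]
centre from pins [0.58020946 0.03492493] [0.13101716 0.12958065 0.13365751 0.12935395]
table yaw 156.95846585687178 A-D 157.01971291153478
156.9713876469099
-113.68777921369127
-22.932916471883715
67.48051780945146
[450.5 234. ] (np.int64(442), np.int64(459), np.int64(226), np.int64(242)) [175.5 254.5] (np.int64(166), np.int64(185), np.int64(246), np.int64(263))
[ 0.61289655 -0.14622629  0.03713308]
[0.5787723  0.03744483 0.055     ]
```

{"name": "servo_tool", "arguments": {"steps": [{"x":60,"y":-80,"yaw":-10},{"x":90,"y":-120,"yaw":-10},{"x":130,"y":-175,"yaw":-10},{"x":165,"y":-220,"yaw":-10},{"x":200,"y":-270,"yaw":-10},{"x":235,"y":-315,"yaw":-10},{"x":270,"y":-362,"yaw":-10},{"x":300,"y":-403,"yaw":-10},{"x":335,"y":-449,"yaw":-10},{"x":335,"y":-449,"yaw":-10},{"x":335,"y":-449,"yaw":-10}], "grip": 42}}

```text
schema error: expected keys x, y, z, yaw
```

```bash
python3 - <<'E'
from h import *
o=get_obs();print({k:np.round(o[k],4) for k in ('time','q','ee_pos','tcp_rot','opening')})
snap('wrist','w1')
print(camera_params('wrist'))
E
```

```text
{'time': np.float64(0.1), 'q': array([ 7.68921e+01,  5.00770e+00,  1.00379e+01,  9.51014e+01,
       -2.00000e-03,  8.99999e+01]), 'ee_pos': array([0.1247, 0.5355, 0.2526]), 'tcp_rot': array([-1.799288e+02,  2.000000e-03,  1.668921e+02]), 'opening': np.float64(0.0854)}
{'intrinsics': array([[330.64516878,   0.        , 314.59082075],
       [  0.        , 330.64516878, 244.46907889],
       [  0.        ,   0.        ,   1.        ]]), 'hand_eye': array([[-9.21296706e-05, -9.58430525e-01, -2.85325989e-01,
         7.25974566e-02],
       [ 9.99999892e-01, -2.18207728e-04,  4.10082820e-04,
         1.13975773e-03],
       [-4.55296228e-04, -2.85325921e-01,  9.58430442e-01,
        -1.21399623e-01],
       [ 0.00000000e+00,  0.00000000e+00,  0.00000000e+00,
         1.00000000e+00]])}
```

View pics/w1.png

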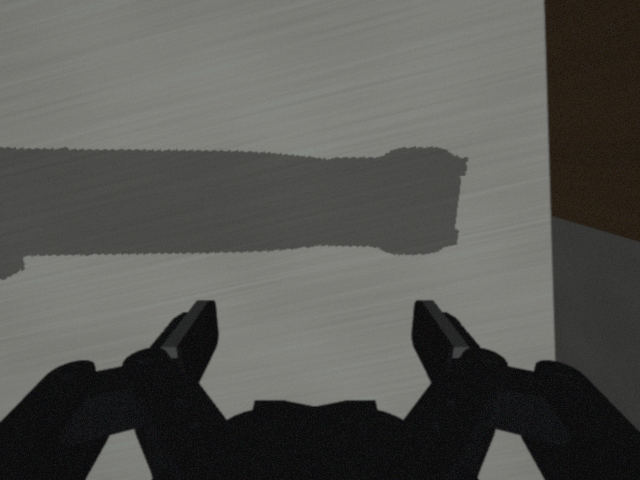

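The call was refused because every row needs all four keys, so the arm did not move. The wrist view shows only bare counter and the open jaws. I'll resend it.

{"name": "servo_tool", "arguments": {"steps": [{"x":60,"y":-80,"z":0,"yaw":-10},{"x":90,"y":-120,"z":0,"yaw":-10},{"x":130,"y":-175,"z":0,"yaw":-10},{"x":165,"y":-220,"z":0,"yaw":-10},{"x":200,"y":-270,"z":0,"yaw":-10},{"x":235,"y":-315,"z":0,"yaw":-10},{"x":270,"y":-362,"z":0,"yaw":-10},{"x":300,"y":-403,"z":0,"yaw":-10},{"x":335,"y":-449,"z":0,"yaw":-10},{"x":335,"y":-449,"z":0,"yaw":-10},{"x":335,"y":-449,"z":0,"yaw":-10}], "grip": 42}}

```text
time: 1.52
ee_pos: [0.4595, 0.0865, 0.2525]
tcp_rot: [-179.9, -0.0, 156.8]
wrist_force: [0.5, 0.3, 0.2]
opening: 0.0423
```

```bash
python3 - <<'E'
from h import *
o=get_obs();print({k:np.round(o[k],4) for k in ('time','q','ee_pos','tcp_rot','opening')})
snap('wrist','w2')
E
```

```text
{'time': np.float64(1.525), 'q': array([ 1.06823e+01, -6.20510e+00, -1.09790e+00,  9.51892e+01,
       -3.31000e-02,  3.38447e+01]), 'ee_pos': array([0.4595, 0.0865, 0.2525]), 'tcp_rot': array([-1.799268e+02, -4.970000e-02,  1.568376e+02]), 'opening': np.float64(0.0423)}
```

View pics/w2.png

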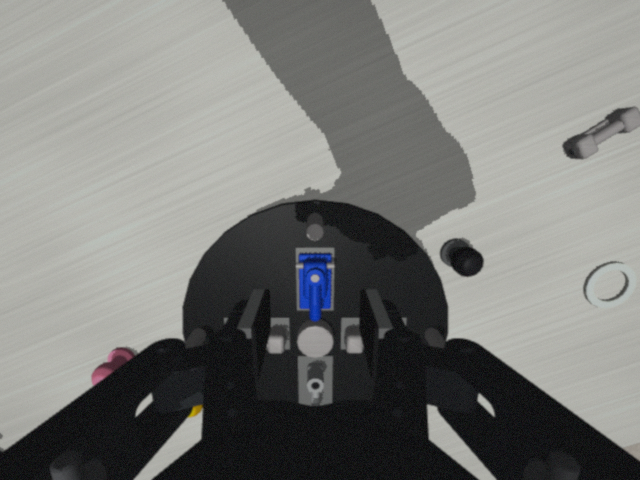

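Joint 6 has room for the whole turn. The pin, at (315,232), is centred between the jaws. Next I'll lower the jaws so they straddle it and narrow them to a loose cage.

{"name": "servo_tool", "arguments": {"steps": [{"x":0,"y":0,"z":-40,"yaw":0},{"x":0,"y":0,"z":-80,"yaw":0},{"x":0,"y":0,"z":-120,"yaw":0},{"x":0,"y":0,"z":-150,"yaw":0},{"x":0,"y":0,"z":-167,"yaw":0},{"x":0,"y":0,"z":-167,"yaw":0}]}}

```text
time: 2.33
ee_pos: [0.4585, 0.0878, 0.0852]
tcp_rot: [-179.9, -0.1, 157.0]
wrist_force: [0.9, -0.3, 0.5]
opening: 0.042
```

{"name": "servo_tool", "arguments": {"steps": [{"x":0,"y":0,"z":0,"yaw":0},{"x":0,"y":0,"z":0,"yaw":0}], "grip": 23, "grip_force": 20}}

```text
time: 2.58
ee_pos: [0.4591, 0.088, 0.0864]
tcp_rot: [-180.0, -0.0, 157.0]
wrist_force: [0.8, -0.4, -0.2]
opening: 0.0233
```

```bash
python3 - <<'E'
from h import *
o=get_obs();print({k:np.round(o[k],4) for k in ('time','q','ee_pos','tcp_rot','opening','wrist_force')})
snap('scene','s2')
x,y=o['ee_pos'][:2]; C=np.array([.578,.036]);r=np.array([x,y])-C;print(np.hypot(*r),np.degrees(np.arctan2(r[1],r[0])))
r=r/np.hypot(*r)*.130
for a in list(range(10,131,10))+[124]:
    t=np.radians(a);R=np.array([[np.cos(t),-np.sin(t)],[np.sin(t),np.cos(t)]]);d=C+R@r-[x,y];print(a,(d*1000).round(1))
E
```

```text
{'time': np.float64(2.575), 'q': array([ 1.08727e+01, -6.23270e+00, -1.94948e+01,  7.67605e+01,
       -3.03000e-02,  3.38564e+01]), 'ee_pos': array([0.4591, 0.088 , 0.0864]), 'tcp_rot': array([-1.799622e+02, -2.000000e-03,  1.570163e+02]), 'opening': np.float64(0.0233), 'wrist_force': array([ 0.776 , -0.4447, -0.1914])}
0.12978166723638795 156.3591887677214
10 [ -7.4 -21.4]
20 [-10.8 -43.8]
30 [-10.3 -66.4]
40 [ -5.8 -88.7]
50 [   2.4 -109.8]
60 [  14.2 -129.1]
70 [  29.2 -146.1]
80 [  46.9 -160.3]
90 [  66.8 -171.1]
100 [  88.2 -178.4]
110 [ 110.6 -181.8]
120 [ 133.3 -181.2]
130 [ 155.5 -176.8]
124 [ 142.3 -179.9]
```

View pics/s2.png

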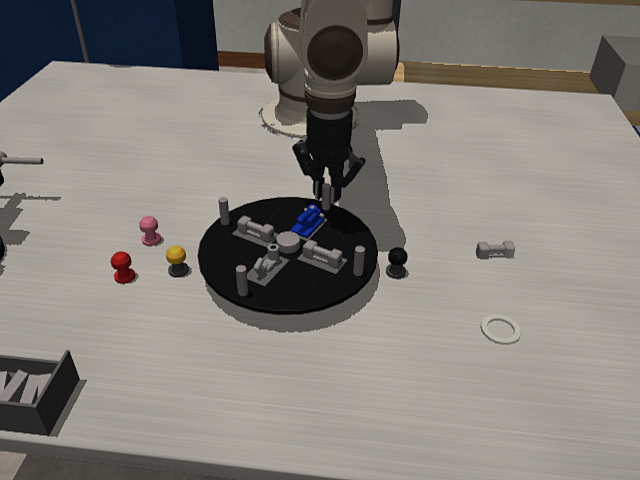

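The scene view shows the jaws straddling the near (blue) pin at about (326,195), with nothing pressed. I'll start the turn.

{"name": "servo_tool", "arguments": {"steps": [{"x":-4,"y":-11,"z":0,"yaw":5},{"x":-7,"y":-21,"z":0,"yaw":10},{"x":-9,"y":-32,"z":0,"yaw":15},{"x":-11,"y":-44,"z":0,"yaw":20},{"x":-11,"y":-55,"z":0,"yaw":25},{"x":-10,"y":-66,"z":0,"yaw":30},{"x":-8,"y":-78,"z":0,"yaw":35},{"x":-6,"y":-89,"z":0,"yaw":40},{"x":-2,"y":-99,"z":0,"yaw":45},{"x":2,"y":-110,"z":0,"yaw":50},{"x":8,"y":-120,"z":0,"yaw":55},{"x":14,"y":-129,"z":0,"yaw":60}]}}

```text
time: 4.12
ee_pos: [0.4734, -0.0414, 0.0868]
tcp_rot: [-179.9, 0.0, -142.8]
wrist_force: [-0.5, 1.5, 0.2]
opening: 0.0232
```

```bash
cat > nxt.py <<'E'
from h import *
import sys
o=get_obs();print({k:np.round(o[k],4) for k in ('time','q','ee_pos','tcp_rot','opening','wrist_force')})
x,y=o['ee_pos'][:2]; C=np.array([.578,.036]);r=np.array([x,y])-C;A=np.degrees(np.arctan2(r[1],r[0]));print(np.hypot(*r),A)
for a in map(float,sys.argv[1:]):
    t=np.radians(a);d=C+.13*np.array([np.cos(t),np.sin(t)])-[x,y];print(a,(d*1000).round(1),'yaw',(a-o['tcp_rot'][2]+180)%360-180)
E
python3 nxt.py -140 -135 -130 -125 -120 -115 -110 -105 -100 -95 -90 -85
python3 - <<'E'
from h import *
snap('scene','s3')
E
```

```text
{'time': np.float64(4.125), 'q': array([-4.98320e+00, -5.23980e+00, -1.85434e+01,  7.66482e+01,
       -2.39000e-02, -4.21430e+01]), 'ee_pos': array([ 0.4734, -0.0414,  0.0868]), 'tcp_rot': array([-1.799500e+02,  1.970000e-02, -1.428402e+02]), 'opening': np.float64(0.0232), 'wrist_force': array([-0.5128,  1.4734,  0.196 ])}
0.13014827893347544 -143.51713781284502
-140.0 [ 5.1 -6.2] yaw 2.840249805688927
-135.0 [ 12.7 -14.5] yaw 7.840249805688927
-130.0 [ 21.1 -22.2] yaw 12.840249805688927
-125.0 [ 30.1 -29.1] yaw 17.840249805688927
-120.0 [ 39.6 -35.2] yaw 22.840249805688927
-115.0 [ 49.7 -40.4] yaw 27.840249805688927
-110.0 [ 60.2 -44.8] yaw 32.84024980568893
-105.0 [ 71.  -48.2] yaw 37.84024980568893
-100.0 [ 82.1 -50.6] yaw 42.84024980568893
-95.0 [ 93.3 -52.1] yaw 47.84024980568893
-90.0 [104.6 -52.6] yaw 52.84024980568893
-85.0 [116.  -52.1] yaw 57.84024980568893
```

View pics/s3.png

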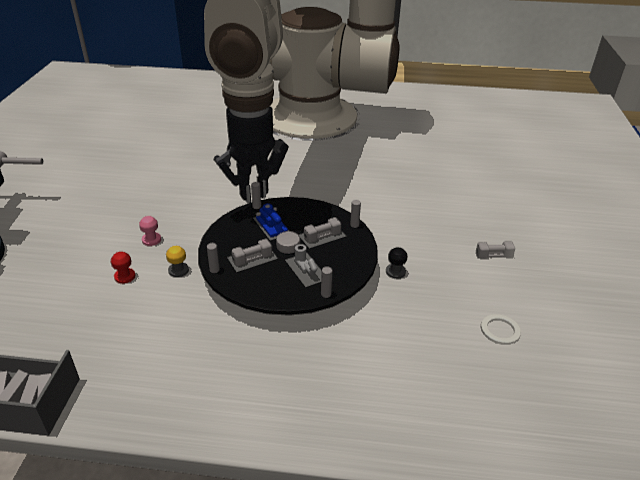

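The turntable follows: blue is now at about (270,220) in the scene view. I'll carry on almost to the mark.

{"name": "servo_tool", "arguments": {"steps": [{"x":5,"y":-6,"z":0,"yaw":3},{"x":13,"y":-14,"z":0,"yaw":8},{"x":21,"y":-22,"z":0,"yaw":13},{"x":30,"y":-29,"z":0,"yaw":18},{"x":40,"y":-35,"z":0,"yaw":23},{"x":50,"y":-40,"z":0,"yaw":28},{"x":60,"y":-45,"z":0,"yaw":33},{"x":71,"y":-48,"z":0,"yaw":38},{"x":82,"y":-51,"z":0,"yaw":43},{"x":93,"y":-52,"z":0,"yaw":48},{"x":105,"y":-53,"z":0,"yaw":53},{"x":110,"y":-52,"z":0,"yaw":55}]}}

```text
time: 5.68
ee_pos: [0.5845, -0.0941, 0.087]
tcp_rot: [-179.9, 0.0, -87.6]
wrist_force: [0.4, 1.0, -1.1]
opening: 0.0228
```

```bash
python3 nxt.py -85 -80 -79
python3 - <<'E'
from h import *
p,d=snap('top','t4');cv2.imwrite('pics/t4c.png',cv2.resize(p[150:350,230:500,::-1],None,fx=2.9,fy=2.9,interpolation=2))
E
```

```text
{'time': np.float64(5.675), 'q': array([-9.166400e+00,  1.059280e+01, -2.087800e+00,  7.721260e+01,
        5.370000e-02, -1.015315e+02]), 'ee_pos': array([ 0.5845, -0.0941,  0.087 ]), 'tcp_rot': array([-1.798846e+02,  3.120000e-02, -8.763480e+01]), 'opening': np.float64(0.0228), 'wrist_force': array([ 0.3866,  1.0223, -1.0665])}
0.13023610618151227 -87.12409936233148
-85.0 [4.8 0.6] yaw 2.6347877622891076
-80.0 [16.  2.] yaw 7.634787762289108
-79.0 [18.3  2.5] yaw 8.634787762289108
```

View pics/t4c.png

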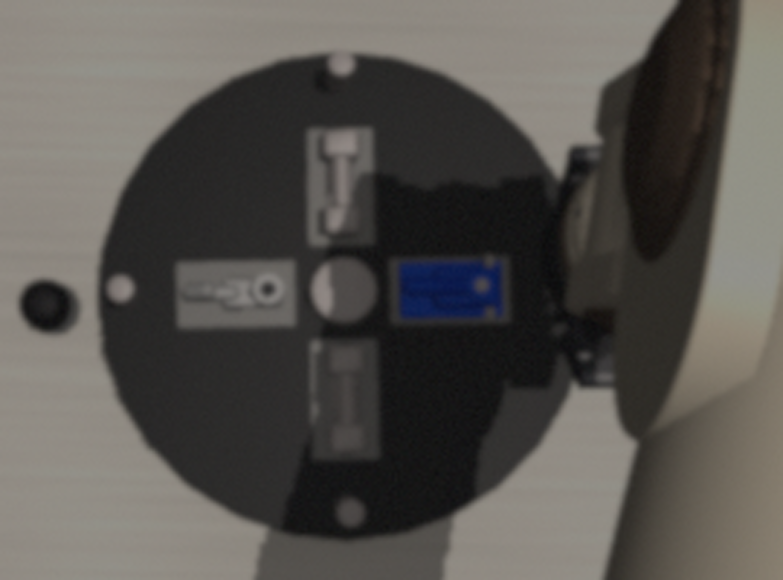

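Blue now points right in the crop, at (450,290), a few degrees short of the mark. The three visible pins are at crop (120,288), (341,64) and (351,512).

```bash
cat > yaw3.py <<'E'
from h import *
import sys
p=np.load(sys.argv[1]+'.npz')['p'];a=np.array(list(map(float,sys.argv[2:]))).reshape(-1,2)/2.9+[230,150]-.33
P=[ray('top',q,.095)[:2] for q in a]  # left(-x), top(+y), bottom(-y)
L,T,B=P
v=T-B;ty=np.degrees(np.arctan2(v[1],v[0]))-90
C=(T+B)/2;w=C-L
print('C',C,'diam',np.hypot(*v),'yaw from y pins',ty,'from -x pin',np.degrees(np.arctan2(w[1],w[0])),np.hypot(*w))
for Cc in (C,[.578,.036],[.5765,.0358]):
    print('-x pin about',Cc,np.degrees(np.arctan2(*(np.array(Cc)-L)[::-1])))
    for Y in ([.613,-.1462],[.615,-.1495]): print('  yellow',np.degrees(np.arctan2(*(np.array(Y)-Cc)[::-1])))
print('hub',ray('top',np.array([343,291])/2.9+[229.67,149.67],.055))
E
python3 yaw3.py t4 120 288 341 64 351 512
python3 - <<'E'
from h import *
print(ray('top',(450.5,234),.036))
p=np.load('t4.npz')['p'];h=cv2.cvtColor(p,cv2.COLOR_RGB2HSV).astype(int)
m=((h[...,0]>105)&(h[...,0]<130)&(h[...,1]>150)).astype(np.uint8)
m=cv2.morphologyEx(m,cv2.MORPH_CLOSE,np.ones((5,5)))
cs,_=cv2.findContours(m,0,1);c=max(cs,key=cv2.contourArea);r=cv2.minAreaRect(c);print(r)
for z in(.055,.065):print(ray('top',r[0],z))
E
```

```text
C [0.57871768 0.03575039] diam 0.2581070295711321 yaw from y pins -87.69105340398839 from -x pin -87.96360040066341 0.1298679017478509
-x pin about [0.57871768 0.03575039] -87.96360040066341
  yellow -79.32966551722292
  yellow -78.9185732863468
-x pin about [0.578, 0.036] -88.27677555793656
  yellow -79.12613692048917
  yellow -78.71976984551347
-x pin about [0.5765, 0.0358] -88.94148254370619
  yellow -78.65980034468903
  yellow -78.26258363192105
hub [0.57878234 0.03579641 0.055     ]
[ 0.6131103  -0.14681966  0.036     ]
((385.0, 249.5), (17.0, 34.0), 90.0)
[ 0.58109074 -0.02865206  0.055     ]
[ 0.58016057 -0.02750813  0.065     ]
```

{"name": "servo_tool", "arguments": {"steps": [{"x":5,"y":0,"z":0,"yaw":2},{"x":10,"y":1,"z":0,"yaw":4},{"x":15,"y":2,"z":0,"yaw":6},{"x":19,"y":2,"z":0,"yaw":8},{"x":19,"y":2,"z":0,"yaw":8},{"x":19,"y":2,"z":0,"yaw":8}]}}

```text
time: 6.48
ee_pos: [0.6038, -0.0919, 0.0869]
tcp_rot: [-179.9, 0.0, -79.6]
wrist_force: [-0.5, 0.4, 0.3]
opening: 0.0228
```

```bash
python3 nxt.py -80 -79
python3 - <<'E'
from h import *
p,d=snap('top','t5');cv2.imwrite('pics/t5c.png',cv2.resize(p[150:350,230:500,::-1],None,fx=2.9,fy=2.9,interpolation=2))
E
```

```text
{'time': np.float64(6.475), 'q': array([-8.686500e+00,  1.311220e+01,  8.485000e-01,  7.762320e+01,
        7.470000e-02, -1.091091e+02]), 'ee_pos': array([ 0.6038, -0.0919,  0.0869]), 'tcp_rot': array([-1.798687e+02,  3.350000e-02, -7.957730e+01]), 'opening': np.float64(0.0228), 'wrist_force': array([-0.5132,  0.4401,  0.2922])}
0.13047210574216409 -78.60257986930581
-80.0 [-3.2 -0.1] yaw -0.42271948600188125
-79.0 [-1.   0.3] yaw 0.5772805139981187
```

View pics/t5c.png

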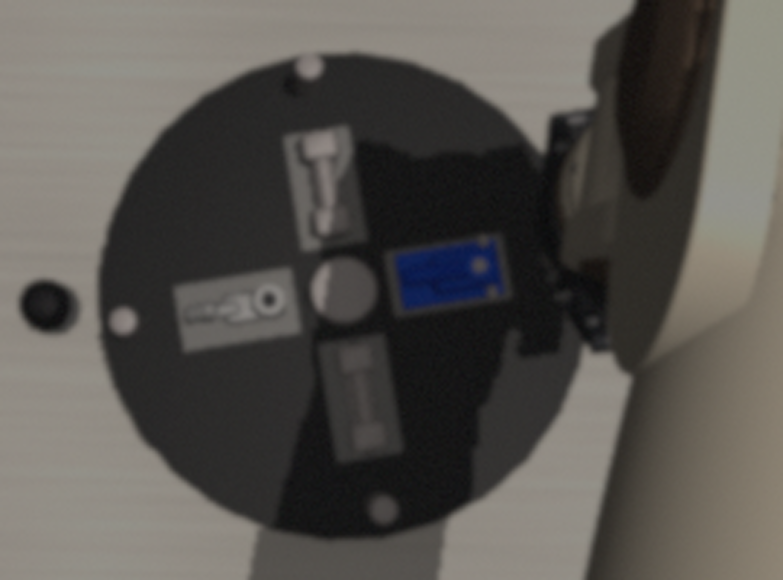

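Three pins are in view at crop (123,321), (310,67) and (383,509). Blue points right and slightly up.

```bash
python3 yaw3.py t5 123 321 310 67 383 509 | head -3
```

```text
C [0.57872676 0.03571902] diam 0.2578677571148464 yaw from y pins -79.62929744148181 from -x pin -79.51056460271222 0.12965044522664454
-x pin about [0.57872676 0.03571902] -79.51056460271222
  yellow -79.33063118209954
```

That gives a table yaw of −79.6° against a target of −79.3°, so it is on the mark. Now I'll release, lift and back away, then check with a clear view.

{"name": "servo_tool", "arguments": {"steps": [{"x":0,"y":0,"z":0,"yaw":0},{"x":0,"y":0,"z":0,"yaw":0},{"x":0,"y":0,"z":0,"yaw":0}], "grip": 42}}

```text
time: 6.9
ee_pos: [0.6037, -0.092, 0.087]
tcp_rot: [-179.9, 0.0, -79.6]
wrist_force: [0.4, -0.4, 0.2]
opening: 0.0422
```

{"name": "servo_tool", "arguments": {"steps": [{"x":0,"y":0,"z":30,"yaw":0},{"x":0,"y":0,"z":70,"yaw":0},{"x":0,"y":0,"z":110,"yaw":0},{"x":0,"y":0,"z":150,"yaw":0},{"x":0,"y":0,"z":180,"yaw":0},{"x":-40,"y":-40,"z":180,"yaw":0},{"x":-80,"y":-80,"z":180,"yaw":0},{"x":-120,"y":-120,"z":180,"yaw":0},{"x":-160,"y":-160,"z":180,"yaw":0},{"x":-200,"y":-200,"z":180,"yaw":0},{"x":-240,"y":-240,"z":180,"yaw":0},{"x":-240,"y":-240,"z":180,"yaw":0}]}}

```text
time: 8.4
ee_pos: [0.3614, -0.3341, 0.2673]
tcp_rot: [-179.9, -0.0, -79.9]
wrist_force: [-0.8, 0.1, 0.4]
opening: 0.0423
```

```bash
python3 - <<'E'
from h import *
p,d=snap('top','t6');cv2.imwrite('pics/t6c.png',cv2.resize(p[150:350,230:500,::-1],None,fx=2.9,fy=2.9,interpolation=2))
snap('scene','s6')
E
```

```text
(no output)
```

View pics/t6c.png

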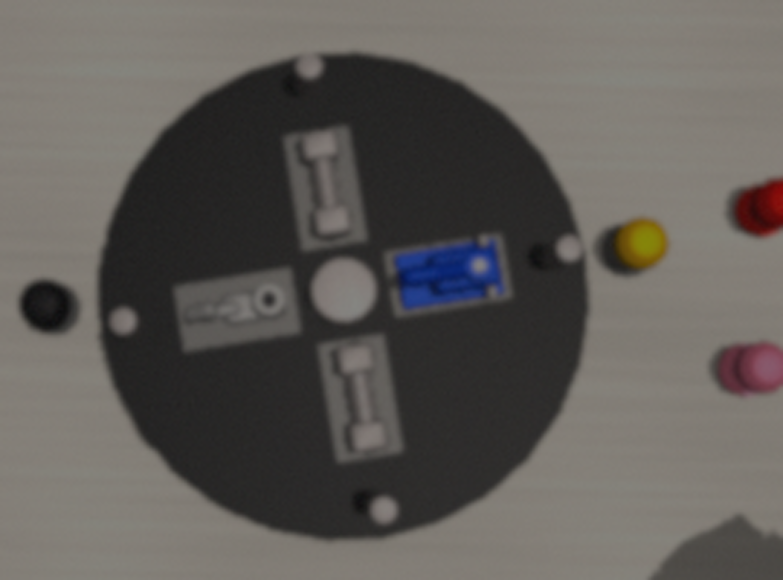

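View pics/s6.png

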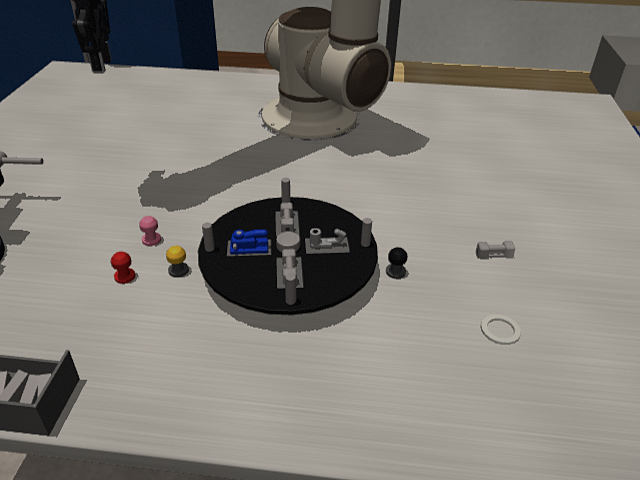

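The arm is clear. In the crop the blue pin is at (568,248) and the yellow cap at (641,243), and the lug and ring are where they were. Last check is with all four pins.

```bash
python3 - <<'E'
from h import *
a=np.array([[568,248],[310,67],[123,321],[383,509]])/2.9+[229.67,149.67]
X,Yp,L,B=[ray('top',q,.095)[:2] for q in a]
an=lambda v:np.degrees(np.arctan2(v[1],v[0]))
C=(X+Yp+L+B)/4
print(C,an(X-L),an(Yp-B)-90)
for z in (.034,.037,.04):
    Y=ray('top',(450.5,234),z)[:2];print(z,an(Y-C),np.hypot(*(Y-C)))
# scene: post base/cap triangulated
print(an(np.array([.6129,-.1462])-C))
for n in('s',):
  d=np.abs(np.load('scene0.npz')['p'].astype(int)-np.load('s6.npz')['p'])[220:360,450:560].max(); print('bystander diff',d)
E
```

```text
[0.57882508 0.0359144 ] -79.3933668023099 -79.62929744148182
0.034 -79.32442989094855 0.18645474040496687
0.037 -79.39814432850538 0.18565657905541025
0.04 -79.4724951939373 0.18485872766464967
-79.40208614346467
bystander diff 8
```

It points at the mark to within about 0.2°, so I'm handing the job in.

```bash
python3 -c "
from workcell import job_done;print(job_done())"
```

```text
the job is handed in; nothing more can be done
None
```

The blue throw-off now points at the yellow mark, and I handed the job in at about 8.5 s. I put the jaws loosely round the pin beyond the throw-off and pushed it about 124° anticlockwise. Then I opened the jaws, lifted them and moved the arm clear.

- **Aim:** with the arm away, the pins gave a table direction of −79.4° to −79.6°, and the yellow mark lies at about −79.4°. That agrees to about 0.2°, though the camera calibration is only good to about 2 mm.
- **Bystanders:** the loose lug and gasket ring looked the same before and after in the scene picture, with only noise-level differences.
- **Forces:** the wrist force read under 2 N at every check.
- **Failed steps:** the first move call was refused because rows lacked a required key; nothing moved, and I resent it. My first reading of the far pin was also off because its outline merged with the counter, so I used the other pins for the turntable's centre.

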